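# Hold a push gauge on the check beam at level

### The job

Check the push gauge on the beam checker: first swing the red-knobbed arrest lever well over to the beam checker's pad end so that the beam is freed and its pad end swings up, then take the yellow gauge out of its stand. Hold the gauge upright with its steel tip on the red dot of the beam's pad and press gently until the beam is level, its red pointer inside the green band, and finish while still holding the gauge there; only the gauge may touch the beam, and leave the loupe, the small label roll and the shaft collar where they are.

Things in the scene. Friction and masses are not known exactly. Their poses are not given: they have to be found in the camera images.
- tester: beam checker, fixed: blue base plate 130 x 330 x 14 mm. Origin on the desk right below the beam's pivot, which is 75 mm up. z up; the beam lies along y: round pad toward -y, brass counterweight (48 mm across, top 99 mm up) at y = +80 mm; -x is the side of the arrest handle (toward the robot). The base spans y = -177 to +153 mm, x = -65 to +65 mm.
- beam (a joint): tilt of the beam, rad: 0 = level (pointer mid green band), positive = pad end up; stops at +0.16 and -0.14. Arrested it rests at 0; freed, the counterweight takes it to +0.16. Pushing the pad down takes about 2 to 4 N, much the same all the way to -0.14; there is no spring, the beam follows the gauge's height.
- spot (a point): centre of the red dot (16 mm across) on top of the pad (black disc 38 mm across with a white face). It moves with the beam: level, it is at x = 0, y = -118 mm, z = 88 mm in the frame of the beam checker; tilted up, about 19 mm higher.
- arrest (a joint): arrest lever, rad; upright pivot at x = -48, y = +125 mm in the beam checker's frame. At the start (0 to 0.08) its prop carries the beam's tail. Grows counter-clockwise from above (knob toward the checker's -y, the pad end) to its stop at 1.2. The beam comes free at about 0.3; well over is above 0.7. Stays where left; about 1 N at the knob moves it.
- arrest_knob (a point): middle of the upright red knob (18 mm across, 67 to 91 mm above the desk, on a 12 mm steel post from 38 mm up), 80 mm from the lever's pivot; at arrest = 0 it is at x = -128, y = +125 mm in the beam checker's frame, clear of the base. Push it sideways.
- stand: grey gauge stand, fixed to the desk: block 56 x 56 x 50 mm on a foot 76 mm square and 4 mm thick, with a through hole 12 mm wide in which the gauge's rod hangs; origin on the desk below the hole
- gauge: the push gauge, about 120 g, 136 mm long, standing upright in its stand; origin at the lower end of its steel tip (5 mm above the desk in the stand), z along the gauge up to the cap. Steel rod 8 mm thick and 45 mm long below, a round yellow barrel 24 mm thick from 45 to 130 mm above the tip.
- gauge_grip (a point): centre of the gauge's yellow barrel, 87.5 mm above the tip (92.5 mm above the desk in the stand): grasp here from above, across any diameter
- gauge_tip (a point): lower end of the gauge's steel tip
- loupe: black print loupe, 33 mm wide, 34 mm tall; origin under its centre. Bystander.
- label_roll: small finished label roll, 67 mm wide, 60 mm tall; origin under its centre. Bystander.
- shaft_collar: steel shaft collar, 29 mm wide, 12 mm tall; origin under its centre. Bystander.
- index (a point): centre of the green band (14.4 mm tall, 75 mm above the desk) on the white index plate, behind the beam's red pointer at y = -161 mm in the beam checker's frame; the plate is fixed and its top is 108 mm above the desk
Mind the look-alikes: they are no part of the job. Leave any pink or turquoise look-alike of the stand alone.

How it is judged (in metres and radians):
On the way, in this order (a step that is already met when the one before it is completed fails the run):
1. the arrest lever is swung well over and the freed beam's pad end has come up (value of joint arrest above 0.7 rad and value of joint beam above 0.12 rad), for 0.2 s.
2. the gauge is lifted out of its stand (height (world z) of gauge_tip above 0.055 m and contact force between gauge and stand below 0.1 N and contact force between the fingers and gauge above 1 N), for 0.2 s.
At the end, for the whole second after the job is handed in: Arrest lever past 0.7 rad; gripper holds the gauge upright within 8 degrees, tip within 8 mm of the red dot's centre, pressing the pad with 1 to 8 N; beam still and level within 0.045 rad (pointer in the green band), nothing else touching the beam; bystanders within 20 mm of their start (value of joint arrest above 0.7 rad and value of joint beam between -0.045 and 0.045 rad and velocity of joint beam between -0.05 and 0.05 rad/s and contact force between gauge and beam between 1 and 8 N and horizontal distance between gauge_tip and spot below 0.008 m and distance between gauge_tip and spot below 0.009 m and angle between gauge's own z axis and vertical below 0.14 rad and contact force between the fingers and gauge above 1 N and contact force between each of the arm, the fingers and beam below 0.1 N and distance of each of loupe, label_roll, shaft_collar from where it was at the start of the episode below 0.02 m); the arm keeps its last pose, push and grip.
It fails at once if the gauge is rammed onto the pad (more than 15 N) (contact force between gauge and beam above 15 N).
It fails at once if the gripper or arm pushes the beam (contact force between any of the fingers, the arm and beam above 2 N).
It fails at once if a bystander is disturbed (moved more than 20 mm) (distance of any of loupe, label_roll, shaft_collar from where it was at the start of the episode above 0.02 m).
It also fails if it takes over 48 s, if anything falls off the work surface, if the arm or the gripper's body presses on something with over 40 N, if the wrist force passes 120 N, or if a joint passes its speed limit or range.

### The arm

A 6-joint arm with a two-finger parallel gripper is mounted at the origin on a cart in front of the work surface, level with it; the furniture and walls round the work are solid. World frame = base frame: x ahead of the robot, y to its left, z up, the work surface at z = 0. Lengths are in mm, angles in rad, forces in N, time in s.
With the tool pointing down it reaches from about 225 to 875 mm from the base axis. Payload 3.4 kg.
Tool frame: the origin (TCP) lies midway between the tips of the shut fingers; the grasp point (between the pads) lies bot.tcp_to_grasp behind it (bot.tcp_to_grasp is the distance from the TCP to the grasp point, in mm); z points along the fingers, y is the line along which they close (so a half turn about z gives the same grasp; the last joint's range is limited). The gripper opens to 85 mm and grips with 20 to 120 N. Pads are 22 mm wide; open, the fingers measure 114 mm over their backs; the gripper's body (76 mm by 85 mm) begins 54 mm behind the grasp point. The pads swing forward as they close: fully open they stand 13 mm farther back than shut.
Start: joints at [-1.444, 0.276, 1.505, -0, 1.361, -0.121], TCP at [141.028, -557.471, 231.328] pointing down, gripper open.
Joint ranges: [-2.89, 2.89], [-0.75, 2.08], [0.22, 2.7], [-1.18, 4.32], [0.11, 2.71], [-2.7, 2.7]. Speed limits (rad/s): [2.57, 2.57, 3.14, 3.14, 3.14, 3.14].

### API

Orientations are given as a 3x3 rotation matrix whose columns are the frame's x, y, z axes.
In Python, from workcell import bot gives the robot as it stands.
- The arm moves only by the tool send_rows, never from a script. Its arguments are lists of equal length, an entry for each row: "translation": the shift along the tool's x, y, z in mm, a list of three; "roll": the turn about the tool's z in degrees. A call has 1 to 20 rows; each row is the pose to reach, as a shift and turn from the pose commanded when the call began, along the tool's axes at that moment; what a row does not reach only later rows make up. A row lasts 1/8 s, in which the tool goes at most 62.5 mm and 10.7 degrees, less where a joint would pass 70% of its speed; a pose out of reach is approached as far as the arm can. A call with a gripper value outside its range is refused whole. "jaw" is the opening, from 0 (shut) to 1 (fully open), set as the call begins (left out, the last holds). The fingers move at their own pace and stop on an object; "newtons" is the grip in N (left out, the last holds). Time passes only in rows, so rows that repeat a pose let the fingers close. It gives the time, the measured TCP pose, the force, the opening and the grip force at its end, in the units of the state.
- bot.get_state(): the state, without advancing time (a new reading comes with each control period).
- bot.read_camera(name): name is "side" or "top"; returns the picture (420x560x3 uint8, blue, green, red); there is no depth.
- bot.camera_params(name): a dict with "fx", "fy", "cx", "cy" (pixels), "T" (4x4, takes a point from camera to world coordinates). Camera axes: x right, y up, looking along -z (the intrinsics and any distortion apply to the point x, -y, -z); pixel columns grow to the right and rows downward; lengths in mm; the calibration is good to about 2 mm. A picture is of the moment at which its call begins. camera_params takes no time and is no camera call.
- bot.job_done(): hands the job in; it is judged then, once.
The state is a dict: "clock": time; "qpos": joint angles; "joint_vel": joint speeds; "effort": joint torques, N m; "ee_pos": TCP position; "tool_rot": TCP orientation; "ft_force": force on the tool from outside, world axes, zero at the start; "torque": the same for the moment, N m; "grip_width": finger opening in mm; "grasp_force": force on a finger pad.
Only numpy, scipy, OpenCV 4.12 (cv2) and the standard library are available. Lean on these libraries where they do the work, as an engineer would, in place of code of your own. Each camera call takes 0.05 s, during which the arm holds its last target. There are 200 camera calls.

## Working session

There is one attempt and no reset: what is moved stays moved. The work goes in short steps, Python scripts to look and compute and a tool call to move; the robot and the scene stay as the last step left them, time stands still between calls to the robot, and variables do not carry over. Pictures are saved under pics/ and viewed, at most 10 in all, crops included, and the job is handed in when it is done.

Besides the shell and the picture viewer there is one more tool, called after "Request:" by a JSON object that holds its "name" and its "arguments", one argument or row to a line. send_rows: Moves the arm, as the interface text tells. Its arguments: {"type":"object","properties":{"translation":{"type":"array","items":{"type":"array","items":{"type":"number"}}},"roll":{"type":"array","items":{"type":"number"}},"jaw":{"type":"number"},"newtons":{"type":"number"}},"required":["translation","roll"]}

```bash
mkdir -p pics; ls; python3 - <<'E'
from workcell import bot
import cv2
for n in("side","top"):
    cv2.imwrite(f"pics/{n}0.png",bot.read_camera(n)); print(n,{k:(v.round(3).tolist() if hasattr(v,'round') and k=='T' else v) for k,v in bot.camera_params(n).items()})
print(bot.get_state(), bot.tcp_to_grasp)
E
```

```text
pics
side {'fx': 384.3000827873616, 'fy': 384.3000827873616, 'cx': 284.66669782570597, 'cy': 207.3645167798484, 'T': [[0.989, 0.085, -0.12, 398.001], [-0.146, 0.636, -0.757, -840.703], [0.012, 0.767, 0.642, 837.641], [0.0, 0.0, 0.0, 1.0]]}
top {'fx': 513.4747440713213, 'fy': 513.4747440713213, 'cx': 281.322971396973, 'cy': 211.5455110795447, 'T': [[0.007, 0.993, -0.116, 386.007], [-1.0, 0.007, 0.0, 31.792], [0.001, 0.116, 0.993, 1556.508], [0.0, 0.0, 0.0, 1.0]]}
{'clock': 0.1, 'qpos': array([-1.44397243e+00,  2.76493434e-01,  1.50598402e+00,  1.73440123e-05,
        1.36077024e+00, -1.20990470e-01]), 'joint_vel': array([ 0.0009332 , -0.00078283, -0.00412803,  0.00025463,  0.00018108,
       -0.00109685]), 'effort': array([ 1.32108758e-03, -4.17698944e+01, -2.46405244e+01, -1.99193883e-04,
        5.85533693e-03,  1.51522084e-05]), 'ee_pos': array([ 140.9833408 , -556.94600286,  230.55707656]), 'tool_rot': array([[ 9.69451751e-01,  2.45282011e-01, -1.92510452e-04],
       [ 2.45281990e-01, -9.69450382e-01,  1.64389877e-03],
       [ 2.16589464e-04, -1.64089989e-03, -9.99998630e-01]]), 'ft_force': array([ 0.24519238,  0.25417668, -0.75351173]), 'torque': array([ 0.00528197, -0.00673314, -0.02013644]), 'grasp_force': 0.0, 'grip_width': 85.21596372545392} 18.700000000000003
```

View pics/top0.png

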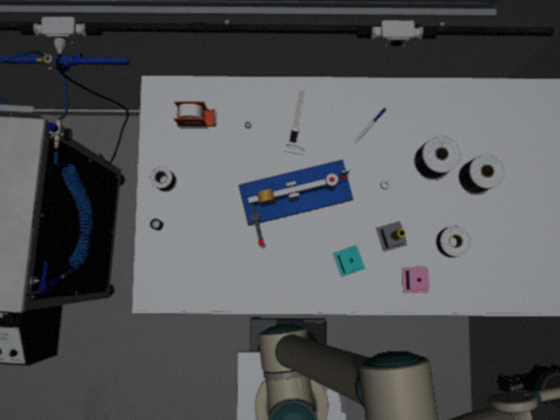

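View pics/side0.png

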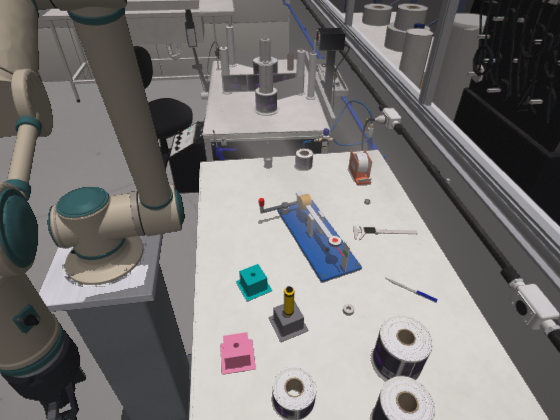

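The top view shows the checker base at about (295,192), the pad's red dot at (333,180), and the knob at (262,243). The grey stand with the yellow gauge is at (391,236). The turquoise (349,261) and pink (415,279) stands hold no gauge, so they are look-alikes. I'll confirm with a crop and measure.

```bash
cat > h.py <<'E'
from workcell import bot
import cv2, numpy as np
def ray(n,u,v):
    p=bot.camera_params(n);T=p["T"];d=T[:3,:3]@np.array([(u-p["cx"])/p["fx"],-(v-p["cy"])/p["fy"],-1]);return T[:3,3],d
def atz(n,u,v,z):
    o,d=ray(n,u,v);return (o+d*(z-o[2])/d[2])[:2]
def proj(n,P):
    p=bot.camera_params(n);T=p["T"];q=T[:3,:3].T@(np.array(P)-T[:3,3]);return p["cx"]-p["fx"]*q[0]/q[2],p["cy"]+p["fy"]*q[1]/q[2]
def tri(uvs):
    A=np.zeros((3,3));b=np.zeros(3)
    for n,u,v in uvs:
        o,d=ray(n,u,v);d/=np.linalg.norm(d);M=np.eye(3)-np.outer(d,d);A+=M;b+=M@o
    return np.linalg.solve(A,b)
def blobs(im,lo,hi,amin=6):
    h=cv2.cvtColor(im,cv2.COLOR_BGR2HSV);m=cv2.inRange(h,lo,hi)
    if lo[0]==0:m|=cv2.inRange(h,(172,lo[1],lo[2]),(180,255,255))
    k,_,s,c=cv2.connectedComponentsWithStats(m)
    return [(c[i].round(1).tolist(),s[i].tolist()) for i in range(1,k) if s[i][4]>=amin],m
E
python3 - <<'E'
from h import *
for n in("side","top"):
    im=cv2.imread(f"pics/{n}0.png")
    print(n,"red",blobs(im,(0,140,70),(8,255,255))[0]); print("yel",blobs(im,(22,150,60),(34,255,255))[0])
    b,m=blobs(im,(105,150,50),(125,255,255),300);print("blue",b)
    if n=="top":
        m[:,:235]=0;m[:,360:]=0;m[:155]=0;m[228:]=0
        r=cv2.minAreaRect(cv2.findNonZero(m));print([ (q.round(1).tolist(),atz(n,*q,14).round(1).tolist()) for q in cv2.boxPoints(r)])
        print("yaw ctr",atz(n,*r[0],14))
a=cv2.resize(cv2.imread("pics/top0.png")[150:300,230:430],None,fx=3,fy=3,interpolation=2)
b=cv2.resize(cv2.imread("pics/side0.png")[180:340,240:370],None,fx=2.8,fy=2.8,interpolation=2)[:450]
cv2.imwrite("pics/c1.png",cv2.resize(np.hstack([a,np.pad(b,((0,450-len(b)),(0,0),(0,0)))]),(800,374)))
E
```

```text
side red [([359.2, 178.0], [355, 173, 12, 11, 51]), ([261.2, 201.4], [259, 198, 5, 8, 32]), ([334.6, 239.9], [333, 238, 5, 4, 14]), ([339.6, 251.0], [337, 247, 6, 9, 9])]
yel [([288.9, 301.7], [284, 288, 10, 26, 201])]
blue [([312.5, 251.4], [281, 214, 63, 67, 1064])]
top red [([188.0, 102.0], [176, 102, 25, 1, 25]), ([203.6, 117.4], [177, 110, 38, 16, 204]), ([342.3, 176.8], [339, 176, 8, 3, 13]), ([331.5, 179.0], [330, 178, 4, 3, 12]), ([260.7, 241.7], [259, 239, 5, 6, 22])]
yel [([39.5, 59.8], [38, 59, 4, 3, 10]), ([399.1, 233.3], [397, 230, 7, 7, 27])]
blue [([89.4, 59.4], [59, 52, 69, 14, 439]), ([287.2, 181.3], [240, 161, 104, 64, 1340]), ([77.4, 194.2], [62, 164, 29, 64, 701]), ([304.5, 201.2], [255, 179, 97, 43, 1713]), ([79.8, 248.6], [70, 229, 20, 39, 319])]
[([238.89999389648438, 184.89999389648438], [647.3, 161.0]), ([342.0, 159.8000030517578], [727.3, -153.1]), ([351.6000061035156, 199.39999389648438], [605.1, -181.5]), ([248.5, 224.5], [526.6, 130.0])]
yaw ctr [626.17875857 -10.52663165]
```

View pics/c1.png

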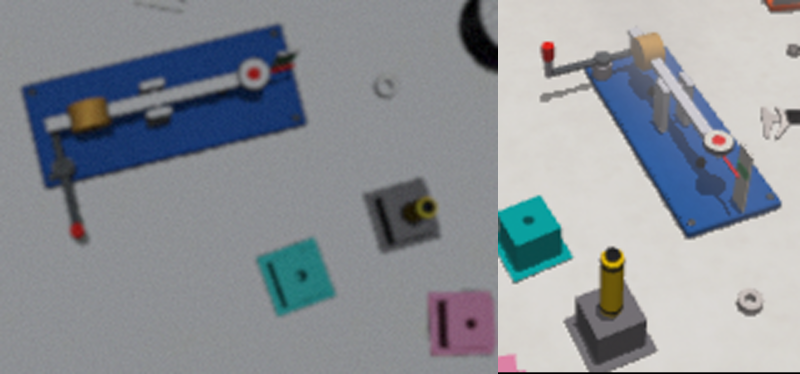

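The crop confirms the grey stand holds the yellow gauge with its black cap, and that the red knob stands on the robot side at the counterweight end. Next is the geometry.

```bash
python3 - <<'E'
from h import *
from scipy.optimize import least_squares
im=cv2.imread("pics/top0.png")
dot3=tri([("top",332.2,179.4),("side",334.6,239.9)])
kn3=tri([("top",261,241.9),("side",261.2,201.4)])
print("dot",dot3,"knob",kn3)
K=[(("top",332.2,179.4),(0,-118,88)),(("side",334.6,239.9),(0,-118,88)),(("top",261,242),(-128,125,86)),(("side",261.2,201.4),(-128,125,79))]
c=[(238.9,184.9),(342,159.8),(351.6,199.4),(248.5,224.5)];L=[(65,153,14),(65,-177,14),(-65,-177,14),(-65,153,14)]
K+=[(("top",*a),b) for a,b in zip(c,L)]
def W(p,l):
    C,S=np.cos(p[2]),np.sin(p[2]);return np.array([p[0]+C*l[0]-S*l[1],p[1]+S*l[0]+C*l[1],l[2]])
f=lambda p:np.concatenate([np.subtract(proj(k[0],W(p,l)),k[1:]) for k,l in K])
r=least_squares(f,[626,0,.25],loss="soft_l1");p=r.x;print("tester",p,f(p).round(1))
for a in(0,.4,.8,1.0,1.15):
    print("knob",a,W(p,(-48-80*np.cos(a),125-80*np.sin(a),0)).round(1))
print("spot",W(p,(0,-118,88)),"index",W(p,(0,-161,75)),"cw",W(p,(0,80,0)))
# gauge: fit xy by projecting barrel silhouettes
s=[]
def g(q):
    t=np.array(proj("top",(q[0],q[1],141)));u=np.array(proj("side",(q[0],q[1],92.5)))
    return np.concatenate([t-[400.3,233],u-[288.9,301.7]])
r=least_squares(g,[500,-230]);print("gauge",r.x,r.fun)
print("tri mid side/ top",proj("top",(*r.x,135)),proj("top",(*r.x,50)))
print("roll",atz("top",160,177,60),"loupe",atz("top",156,224,30),"collar",atz("top",384,184,12))
# yaw of tool vs world
E
```

```text
dot [ 652.83723167 -115.42008188   90.5917126 ] knob [470.48896398  89.07124498  82.34547365]
tester [ 6.24348766e+02 -2.33725482e-02  2.47316914e-01] [-0.4 -0.2 -0.2  0.4 -0.3  0.1 -0.3  0.7 -1.1 -0.9  0.8 -1.1  2.   0.2
 -0.8  0.9]
knob 0 [469.6  89.8   0. ]
knob 0.4 [483.4  61.2   0. ]
knob 0.8 [507.2  40.1   0. ]
knob 1.0 [521.8  33.6   0. ]
knob 1.15 [533.4  30.6   0. ]
spot [ 653.23556659 -114.43295581   88.        ] index [ 663.76211262 -156.12458361   75.        ] cw [604.76449414  77.54244661   0.        ]
gauge [ 495.72503899 -300.0207398 ] [ 0.81330659 -0.51436426 -0.51134233 -0.73994137]
tri mid side/ top (np.float64(400.6098403902286), np.float64(232.64935131531044)) (np.float64(393.90456591136467), np.float64(234.82975171051905))
roll [661.42259776 390.77820931] loupe [524.56963798 405.01297962] collar [ 653.48239229 -281.07038958]
```

```bash
cat >> h.py <<'E'
P=(624.35,0,.2473)
def W(l,p=P):
    C,S=np.cos(p[2]),np.sin(p[2]);return np.array([p[0]+C*l[0]-S*l[1],p[1]+S*l[0]+C*l[1],l[2]])
def shift(w):
    s=bot.get_state();return (s["tool_rot"].T@(np.array(w)-s["ee_pos"])).round(1).tolist()
E
python3 - <<'E'
from h import *
print("pre",shift(W((-128,165,231))),W((-128,165,231)))
for a in np.r_[-.15,0:1.06:.1]:
    o=26 if a<0 else 23.5
    C,S=np.cos(a),np.sin(a);l=(-48-80*C-o*S,125-80*S+o*C,72)
    print(round(a,2),np.subtract(shift(W(l)),shift(W((-128,165,72)))).round(1).tolist(),round(-np.degrees(a),1))
E
```

```text
pre [477.3, -586.4, 0.6] [459.85430485 128.64744955 231.        ]
-0.15 [4.7, 2.4, 0.0] 8.6
0.0 [0.0, 16.5, 0.0] -0.0
0.1 [-2.0, 24.6, 0.0] -5.7
0.2 [-3.1, 32.9, 0.0] -11.5
0.3 [-3.4, 41.2, 0.0] -17.2
0.4 [-2.9, 49.5, -0.1] -22.9
0.5 [-1.5, 57.8, -0.1] -28.6
0.6 [0.6, 65.8, -0.1] -34.4
0.7 [3.6, 73.6, -0.1] -40.1
0.8 [7.3, 81.0, -0.1] -45.8
0.9 [11.8, 88.1, -0.1] -51.6
1.0 [16.9, 94.7, -0.1] -57.3
```

Request:
{"name": "send_rows", "arguments": {
  "translation": [
    [20,-20,0],
    [53,-53,0],
    [96,-96,0],
    [139,-139,0],
    [182,-182,0],
    [225,-225,0],
    [268,-268,0],
    [311,-311,0],
    [354,-354,0],
    [397,-397,0],
    [430,-440,0],
    [455,-480,0],
    [470,-520,0],
    [478,-550,0],
    [480,-575,0],
    [480,-590,0],
    [480,-590,0]
  ],
  "roll": [0,0,0,0,0,0,0,0,0,0,0,0,0,0,0,0,0],
  "jaw": 0
}}

```text
clock: 2.22
ee_pos: [461.2, 132.6, 231.1]
tool_rot: [[0.969, 0.247, -0.0], [0.247, -0.969, -0.0], [-0.001, 0.0, -1.0]]
ft_force: [-1.2, 0.4, 0.1]
grip_width: -0.1
grasp_force: 0.0
```

Request:
{"name": "send_rows", "arguments": {
  "translation": [
    [0,2,40],
    [-2,3.6,90],
    [-2,3.6,140],
    [-2,3.6,159],
    [-2,3.6,159],
    [-2,12,159],
    [-2,20,159],
    [-4,28,159],
    [-5,36,159],
    [-5,45,159],
    [-5,53,159],
    [-3.5,61,159],
    [-1.5,69,159],
    [1.5,77,159],
    [5,84.5,159],
    [9.5,91.5,159],
    [15,98,159],
    [15,98,159]
  ],
  "roll": [0,0,0,0,0,0,0,-6,-11,-17,-23,-29,-34,-40,-46,-51,-57,-57]
}}

```text
clock: 4.47
ee_pos: [501.3, 40.1, 73.2]
tool_rot: [[0.324, 0.946, 0.002], [0.946, -0.324, -0.0], [0.0, 0.002, -1.0]]
ft_force: [-0.2, -0.3, 0.1]
grip_width: 0.0
grasp_force: 0.0
```

```bash
python3 - <<'E'
from h import *
a=bot.read_camera("top")[150:270,230:400];b=bot.read_camera("side")[170:290,230:400]
cv2.imwrite("pics/c2.png",cv2.resize(np.hstack([a,b]),None,fx=2.35,fy=2.35,interpolation=2))
E
```

```text
(no output)
```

View pics/c2.png

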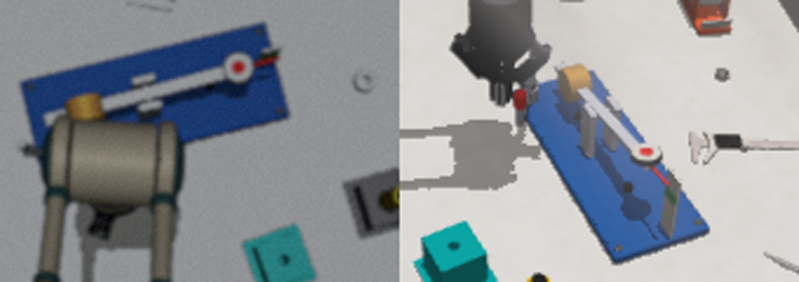

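The fingers have pushed the knob (side view, about (281,213)) and the pad has risen. I'll measure the lever angle and beam tilt.

```bash
python3 - <<'E'
from h import *
im=bot.read_camera("side");b=blobs(im,(0,140,70),(8,255,255),4)[0];print(b)
for a in np.arange(.5,1.25,.1): print(a.round(2),np.round(proj("side",W((-48-80*np.cos(a),125-80*np.sin(a),79))),1))
for t in(0,.12,.16): 
  y,z=-118,13; print(t,np.round(proj("side",W((0,y*np.cos(t)+z*np.sin(t),75+z*np.cos(t)-y*np.sin(t)))),1))
print("lift then gauge:",shift((495.7,-300,200)),shift((496,-300,76)), bot.get_state()["qpos"])
E
```

```text
[([359.6, 178.0], [355, 173, 12, 11, 53]), ([281.0, 211.8], [279, 208, 5, 9, 39]), ([334.8, 233.9], [333, 233, 5, 3, 12]), ([340.9, 245.0], [338, 242, 6, 7, 7])]
0.5 [268.2 208.7]
0.6 [270.2 209.7]
0.7 [272.5 210.6]
0.8 [274.8 211.3]
0.9 [277.3 211.9]
1.0 [279.9 212.3]
1.1 [282.5 212.5]
1.2 [285.2 212.6]
0 [334.4 240.3]
0.12 [334.4 236.1]
0.16 [334.4 234.6]
lift then gauge: [-323.8, 106.1, -127.2] [-323.7, 106.2, -3.2] [-5.74465076e-02  3.13040607e-01  1.89360762e+00 -1.45883306e-04
  9.34131382e-01  2.72353440e-01]
```

Lever is at about 1.04 rad and the beam is at its upper stop. Now on to the gauge.

Request:
{"name": "send_rows", "arguments": {
  "translation": [
    [0,-6,-10],
    [0,-6,-50],
    [0,-6,-100],
    [-20,0,-135],
    [-60,16,-140],
    [-110,34,-140],
    [-160,52,-140],
    [-210,69,-140],
    [-255,84,-140],
    [-295,97,-140],
    [-316,104,-140],
    [-323,106,-135],
    [-324,106,-127],
    [-324,106,-127]
  ],
  "roll": [0,0,0,0,0,0,0,0,0,0,0,0,0,0],
  "jaw": 1
}}

```text
clock: 6.38
ee_pos: [495.6, -298.0, 198.3]
tool_rot: [[0.321, 0.947, -0.002], [0.947, -0.321, 0.002], [0.001, -0.002, -1.0]]
ft_force: [-0.8, 0.2, 0.4]
grip_width: 85.6
grasp_force: 0.0
```

```bash
python3 - <<'E'
from h import *
print(bot.get_state()["ee_pos"],shift((495.7,-300,76)))
a=bot.read_camera("top")[180:300,330:470];b=bot.read_camera("side")[220:340,220:360]
cv2.imwrite("pics/c3.png",cv2.resize(np.hstack([a,b]),None,fx=2.8,fy=2.8,interpolation=2))
E
```

```text
[ 495.59792617 -298.01703622  198.27229319] [-2.0, 1.0, 122.3]
```

View pics/c3.png

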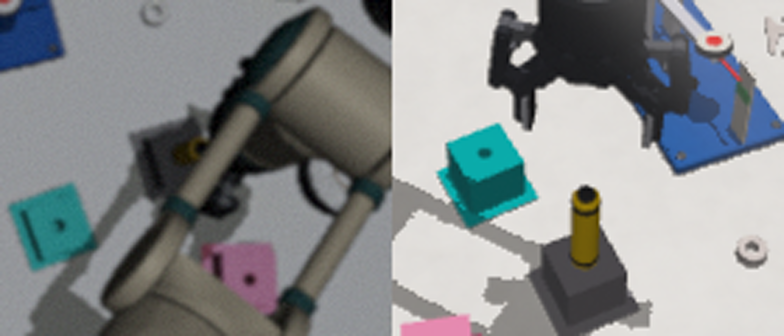

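The gripper straddles the gauge: the finger midpoint is above the black cap in the side view at about (429,288). I'll descend and grip.

Request:
{"name": "send_rows", "arguments": {
  "translation": [
    [-2,1,25],
    [-2,1,55],
    [-2,1,85],
    [-2,1,108],
    [-2,1,119],
    [-2,1,122],
    [-2,1,122]
  ],
  "roll": [0,0,0,0,0,0,0]
}}

```text
clock: 7.35
ee_pos: [497.0, -302.4, 78.0]
tool_rot: [[0.322, 0.947, 0.001], [0.947, -0.322, -0.001], [-0.001, 0.001, -1.0]]
ft_force: [-1.0, 0.6, 0.6]
grip_width: 85.7
grasp_force: 0.0
```

Request:
{"name": "send_rows", "arguments": {
  "translation": [
    [0,0,0],
    [0,0,0],
    [0,0,0],
    [0,0,0],
    [0,0,0],
    [0,0,0],
    [0,0,0],
    [0,0,0]
  ],
  "roll": [0,0,0,0,0,0,0,0],
  "jaw": 0,
  "newtons": 60
}}

```text
clock: 8.35
ee_pos: [496.4, -302.3, 77.6]
tool_rot: [[0.322, 0.947, 0.0], [0.947, -0.322, -0.0], [-0.0, 0.0, -1.0]]
ft_force: [-1.4, 0.2, 5.2]
grip_width: 22.6
grasp_force: 58.9
```

Request:
{"name": "send_rows", "arguments": {
  "translation": [
    [0,0,-10],
    [0,0,-30],
    [0,0,-60],
    [0,0,-95],
    [0,0,-130],
    [0,0,-150],
    [0,0,-155],
    [0,0,-155]
  ],
  "roll": [0,0,0,0,0,0,0,0]
}}

```text
clock: 9.35
ee_pos: [496.3, -301.9, 231.8]
tool_rot: [[0.322, 0.947, -0.0], [0.947, -0.322, 0.0], [0.0, -0.001, -1.0]]
ft_force: [-0.4, -0.4, -1.5]
grip_width: 22.9
grasp_force: 58.7
```

```bash
python3 - <<'E'
from h import *
s=bot.get_state();print(s["ee_pos"],s["ft_force"],s["grasp_force"])
im=bot.read_camera("side");print(blobs(im,(22,150,60),(34,255,255))[0])
e=s["ee_pos"];print("tip expected",proj("side",(e[0],e[1],e[2]+18.7-87.5)),"barrel c",proj("side",(e[0],e[1],e[2]+18.7)),"barrel bot",proj("side",(e[0],e[1],e[2]+18.7-42.5)))
print("to spot",shift((*W((0,-118,88))[:2],e[2])))
t=[int(v) for v in proj("side",(e[0],e[1],e[2]-30))]
a=im[t[1]-70:t[1]+70,t[0]-80:t[0]+80]
cv2.imwrite("pics/c4.png",cv2.resize(a,None,fx=4,fy=4,interpolation=2))
E
```

```text
[ 496.30101072 -301.9274218   231.82171378] [-0.36682847 -0.43506175 -1.46077367] 58.73784128576517
[([289.8, 244.6], [285, 241, 11, 7, 42]), ([290.0, 258.8], [285, 248, 11, 23, 227]), ([290.0, 272.5], [289, 272, 3, 2, 6])]
tip expected (np.float64(289.35427091892683), np.float64(282.23556735951286)) barrel c (np.float64(290.1890588412631), np.float64(255.14835402617038)) barrel bot (np.float64(289.7693785865123), np.float64(268.7661463876275))
to spot [228.0, 88.4, -0.6]
```

View pics/c4.png

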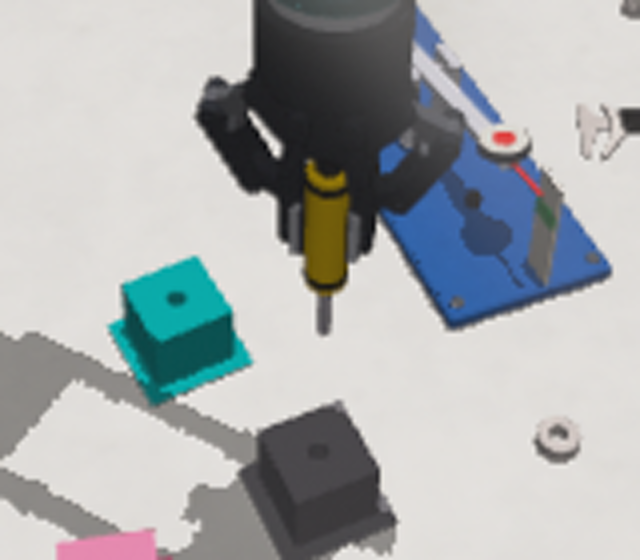

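The gauge hangs upright with its tip about 72.6 mm below the TCP, and the grey stand is empty. Next I'll move it above the pad.

Request:
{"name": "send_rows", "arguments": {
  "translation": [
    [12,5,0],
    [36,14,0],
    [72,28,0],
    [108,42,0],
    [144,56,0],
    [180,70,0],
    [206,80,0],
    [221,86,0],
    [227,88,0],
    [227,88,15],
    [227,88,30],
    [227,88,36],
    [227,88,36],
    [227,88,36]
  ],
  "roll": [0,0,0,0,0,0,0,0,0,0,0,0,0,0]
}}

```text
clock: 11.15
ee_pos: [653.1, -116.0, 196.7]
tool_rot: [[0.323, 0.946, 0.001], [0.946, -0.323, -0.0], [-0.0, 0.001, -1.0]]
ft_force: [0.5, 0.3, -1.5]
grip_width: 22.9
grasp_force: 58.8
```

```bash
python3 - <<'E'
from h import *
s=bot.get_state();e=s["ee_pos"];print(e,s["ft_force"],s["grasp_force"])
im=bot.read_camera("side");print([b for b in blobs(im,(0,140,70),(8,255,255),4)[0]])
print("tip at",proj("side",(e[0],e[1],e[2]-72.6)))
def spot(t):return W((0,-118*np.cos(t)+13*np.sin(t),75+13*np.cos(t)+118*np.sin(t)))
for t in(.16,.08,0):print(t,spot(t).round(1),shift(spot(t)+[0,0,72.6]),np.round(proj("side",spot(t)),1))
a=im[190:290,270:400];cv2.imwrite("pics/c5.png",cv2.resize(a,None,fx=5,fy=5,interpolation=2))
E
```

```text
[ 653.12046009 -116.00792593  196.74798365] [ 0.52714998  0.30370554 -1.5456266 ] 58.7659814581275
[([363.5, 175.4], [361, 173, 6, 5, 20]), ([281.0, 211.8], [279, 208, 5, 9, 39])]
tip at (np.float64(335.74338332930273), np.float64(231.2110560122811))
0.16 [ 652.4 -110.9  106.6] [4.5, -2.5, 17.7] [334.4 234.6]
0.08 [ 652.9 -113.    97.4] [2.7, -1.3, 26.9] [334.4 237.6]
0 [ 653.2 -114.4   88. ] [1.5, -0.5, 36.3] [334.4 240.3]
```

View pics/c5.png

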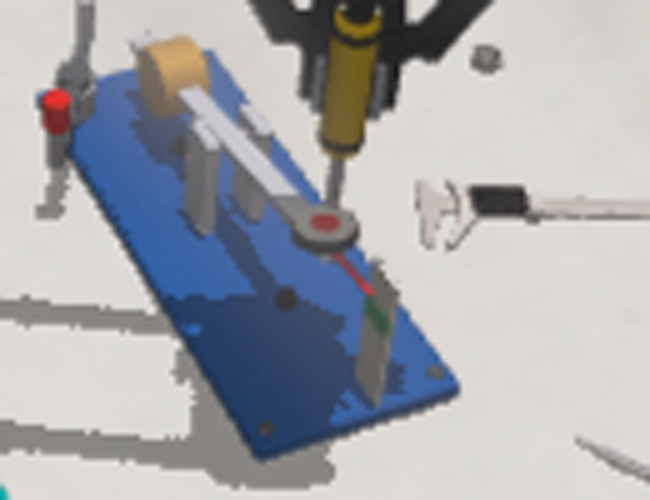

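Tip at (336.8,231) and dot at (335.2,234.4), as predicted. I'll lower it gently along the pad's arc.

Request:
{"name": "send_rows", "arguments": {
  "translation": [
    [3,-2,3],
    [4.5,-2.5,6],
    [4.5,-2.5,9],
    [4.5,-2.5,11],
    [4.5,-2.5,13],
    [4.5,-2.5,14.5],
    [4.5,-2.5,16],
    [4.5,-2.5,17],
    [4.5,-2.5,18],
    [4,-2.3,19],
    [4,-2.2,20],
    [4,-2,21],
    [3.5,-2,22],
    [3.5,-2,22],
    [3.5,-2,22]
  ],
  "roll": [0,0,0,0,0,0,0,0,0,0,0,0,0,0,0]
}}

```text
clock: 13.08
ee_pos: [652.3, -111.8, 174.3]
tool_rot: [[0.322, 0.947, 0.0], [0.947, -0.322, -0.0], [-0.0, 0.0, -1.0]]
ft_force: [0.1, -0.5, 2.2]
grip_width: 22.7
grasp_force: 59.1
```

Request:
{"name": "send_rows", "arguments": {
  "translation": [
    [-0.2,0.1,1],
    [-0.4,0.3,2.5],
    [-0.7,0.5,4],
    [-1,0.7,5.5],
    [-1.2,0.9,7],
    [-1.5,1.1,8.5],
    [-1.7,1.3,10],
    [-1.9,1.5,11.5],
    [-2.1,1.6,12.7],
    [-2.2,1.7,13.5],
    [-2.2,1.7,13.5],
    [-2.2,1.7,13.5],
    [-2.2,1.7,13.5]
  ],
  "roll": [0,0,0,0,0,0,0,0,0,0,0,0,0]
}}

```text
clock: 14.7
ee_pos: [653.0, -114.2, 160.8]
tool_rot: [[0.322, 0.947, -0.0], [0.947, -0.322, 0.0], [-0.0, -0.0, -1.0]]
ft_force: [-1.9, 1.2, 1.7]
grip_width: 22.6
grasp_force: 59.1
```

```bash
python3 - <<'E'
from h import *
s=bot.get_state();e=s["ee_pos"];print(e,s["ft_force"],s["grasp_force"])
im=bot.read_camera("side");print([b for b in blobs(im,(0,140,70),(8,255,255),3)[0]])
print("tip",proj("side",(e[0],e[1],e[2]-72.6)))
a=im[200:290,290:390];cv2.imwrite("pics/c6.png",cv2.resize(a,None,fx=6,fy=6,interpolation=2))
E
```

```text
[ 652.95204211 -114.24068329  160.78878634] [-1.89443767  1.21918884  1.68273428] 59.099724143743515
[([362.6, 175.4], [360, 173, 7, 6, 33]), ([363.8, 182.3], [359, 182, 12, 2, 16]), ([281.0, 211.8], [279, 208, 5, 9, 39]), ([342.0, 253.8], [341, 253, 3, 3, 4])]
tip (np.float64(334.26046830876135), np.float64(240.24110268177864))
```

View pics/c6.png

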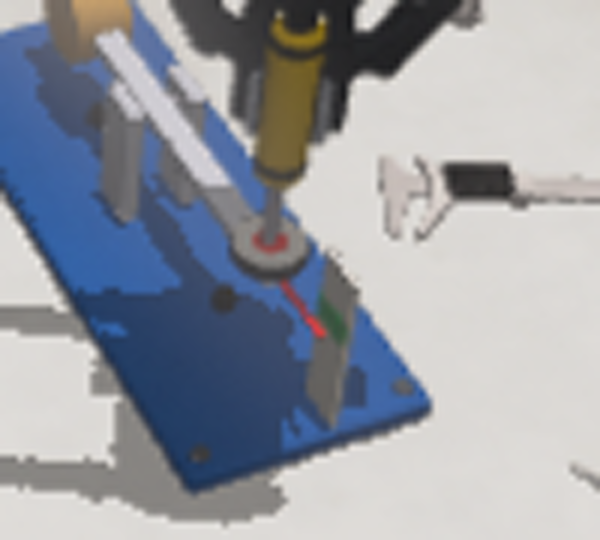

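The tip sits on the red dot, and the pointer tip at (343.7,255) is about where it was while arrested level. I'll compare the pointer numerically with the first picture.

```bash
python3 - <<'E'
from h import *
for im in(cv2.imread("pics/side0.png"),bot.read_camera("side")):
    c=im[243:262,334:350].astype(float);r=np.clip(c[...,2]-np.maximum(c[...,1],c[...,0])-25,0,None)
    c=r[7:]; yy,xx=np.mgrid[:c.shape[0],:c.shape[1]]
    print(r.max(1).astype(int), [(round(float((r[i]*np.arange(16)).sum()/r[i].sum()),1) if r[i].sum()>0 else None) for i in range(19)])
s=bot.get_state();print(s["ft_force"],s["joint_vel"].round(4))
E
```

```text
[  0   0   0   0  64  55  88 103  78  81 102 115  57  20   0   0   0   0
   0] [None, None, None, None, 3.0, 3.4, 4.3, 5.0, 5.7, 6.3, 7.4, 8.2, 8.5, 9.0, None, None, None, None, None]
[  0   0   0   0  45  31  28  33  45  12  96 114 123   3   0   0   0   0
   0] [None, None, None, None, 3.0, 3.9, 4.0, 5.0, 6.0, 6.6, 7.4, 8.3, 8.8, 9.0, None, None, None, None, None]
[-0.47069168  0.75459796  1.74806306] [ 0.0003  0.0015 -0.0018  0.0021 -0.0012 -0.0004]
```

The pointer matches the arrested level position to less than a pixel. The tip presses with about 3.2 N and the arm is still, so I'm handing it in.

```bash
python3 -c "
from workcell import bot
print(bot.job_done())"
```

```text
the job is handed in; nothing more can be done
None
```

I handed the job in at about 15 s with the arrest lever at about 1.04 rad and the gauge held upright on the red dot, pressing with about 3 N. The beam was level and the bystanders were left alone; the hand-in did not report a verdict.

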